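Prop open the lid of the curing tank

TASK

The lid of the small curing tank stands steeply open by nothing but the friction of its hinge. Swing the prop rod on the tank's right side up out of its clip and over to its stop, then take the lid by its tab and let it down gently until the notch on its side edge sits on the rod's pin and the rod carries the lid half open. Do not let the lid drop or fall shut, do not knock the things standing around, and let go of everything at the end.

Things in the scene. Friction and masses are not known exactly. Their poses are not given: they have to be found in the camera images.
- curing_tank: Grey open tank fixed to the worktop, 260 mm (x) by 200 mm (y) by 100 mm high, with a fixed deck over the front 72 mm of its mouth and two mortar cubes inside. Origin: centre of its underside; x points from its front (the robot's side) to its back, y to its left, z up. The lid hinges along y at its back; the prop rod is on its outer right (-y) side.
- lid_hinge (a point): Point on the lid's hinge line, at the middle of the tank's width: 115 mm back (+x) from the tank's origin, 106 mm high. Axes as the tank's.
- lid (a joint): Lid opening angle about the hinge line (rad): 0 is shut (level), 1.57 is upright, end stop 1.7. It starts at 1.31 to 1.48. The lid weighs 0.8 kg; hinge friction holds it above about 1.2; below that it falls shut unless held or propped. Propped, with the pin fully in its notch, it reads 0.91.
- lid_tab (a point): Grip point in the pull tab at the middle of the lid's free edge. The lid is an aluminium plate 212 mm wide, 8 mm thick; the flat tab is 60 mm wide, 10 mm thick and projects 36 mm beyond the lid's edge. The point is 196 mm from the hinge line, 12 mm in from the tab's tip, mid-thickness. Its own x axis points along the lid from the tab to the hinge, y along the hinge, z out of the lid's upper (outer) face.
- lid_notch (a point): Steel V notch bracket, 10 mm thick, on the lid's right edge, open away from the lid's underside, mouth about 30 mm wide. The point is where the pin's axis lies when seated: 85 mm from the hinge line, 22 mm below the lid's mid-plane. Axes as lid_tab.
- rod_pivot (a point): Pivot of the prop rod on the tank's right side, in the rod's plane: 5 mm in front of the tank's origin, 130 mm to its right, 61 mm high. Axes as the tank's. The rod turns about y.
- prop_rod (a joint): Prop rod angle (rad): 0 lying in its clip, level and pointing to the tank's front; 1.57 straight up; it goes over past upright, leaning to the tank's back, to its end stop at 2.11, where it rests by its own weight (released well before upright it falls back to the clip). Fully in the lid's notch it reads 2.04.
- prop_knob (a point): Middle of the plain turned-wood round knob on the end of the prop rod: a cylinder 18 mm in diameter, 52 mm long, along y, projecting to the right (outward) of the rod, its middle 111 mm from the pivot's axis and 30 mm to the right of the rod's plane (60 mm outside the tank's wall). The rod is 8 mm thick, about 0.1 kg; an 8 mm pin projects 26 mm from the same end to the left, toward the tank. The point turns with the rod (x from knob to pivot).
- weighing_bottle: Glass stoppered weighing bottle, 43 mm wide, 64 mm high, loose bystander on the right. Origin at the centre of its underside.
- low_tin: Low sample tin with lid, 70 mm wide, 30 mm high, loose bystander on the left. Origin under its centre.
- crucible: Small white crucible, 44 mm wide, 37 mm high, loose bystander on the left. Origin under its centre.
- stopwatch: Black stopwatch lying flat, 71 x 60 x 19 mm, loose bystander on the left. Origin under its centre.

How it is judged (in metres and radians):
On the way:
1. the prop rod is swung up past upright while the lid still stands steeply open (value of joint prop_rod above 1.85 rad and value of joint lid above 1.1 rad), for 0.2 s.
At the end, for the whole second after the job is handed in: The lid rests on the prop rod at 0.91 rad (0.85 to 0.97), the rod stands in the notch at 2.04 rad (1.96 to 2.10), and the lid is at rest (under 0.05 rad/s) (value of joint lid between 0.85 and 0.97 rad and value of joint prop_rod between 1.96 and 2.1 rad and velocity of joint lid between -0.05 and 0.05 rad/s); the robot touches nothing.
It fails at once if the lid falls shut or is dropped (opening under 0.7 rad, or closing faster than 1.6 rad/s) (value of joint lid below 0.7 rad or velocity of joint lid below -1.6 rad/s).
It fails at once if a thing standing around is knocked (moved more than 25 mm) (distance of any of weighing_bottle, low_tin, crucible, stopwatch from where it was at the start of the episode above 0.025 m).
It also fails if it takes over 45 s, if anything falls off the work surface, if the arm or the gripper's body presses on something with over 40 N, if the wrist force passes 120 N, or if a joint passes its speed limit or range.

ROBOT

A 6-joint arm with a two-finger parallel gripper is mounted at the origin on a cart in front of the work surface, level with it; the furniture and walls round the work are solid. World frame = base frame: x ahead of the robot, y to its left, z up, the work surface at z = 0. Lengths are in m, angles in degrees, forces in N, time in s.
With the tool pointing down it reaches from about 0.4 to 0.825 m from the base axis. Payload 7 kg.
Tool frame: the origin (TCP) lies between the finger pads; the fingertips stand 25 mm ahead of it and the grasp point (between the pads) lies 6 mm ahead of it; z points along the fingers, y is the line along which they close (so a half turn about z gives the same grasp; the last joint's range is limited). The gripper opens to 88 mm and grips with 3 to 60 N. Pads are 19 mm wide; open, the fingers measure 130 mm over their backs; the gripper's body (78 mm by 193 mm) begins 47 mm behind the grasp point.
Start: joints at [-59.467, 20.546, 0.682, 0, -70.136, -16.507], TCP at [0.164, -0.655, 0.228] pointing down, gripper open.
Joint ranges: [-176.03, 176.03], [-82.01, 121.73], [-58.28, 71.71], [-173.87, 95.51], [-174.79, -0.11], [-173.66, 173.66]. Speed limits (degrees/s): [136.94, 136.94, 172.46, 180, 180, 180].

INTERFACE

Orientations are given as [roll, pitch, yaw] about the fixed x, y, z axes, in that order (R = Rz(yaw) Ry(pitch) Rx(roll)).
In Python, from plant import r gives the robot as it stands.
- The arm moves only by the shell command python3 -m crank 'ROWS' [FORCE]. ROWS is JSON, a list of rows, each a list of 3 entries, a list of its own where there are three numbers: the turn, a rotation vector about the tool's x, y, z in degrees, then the shift along the tool's x, y, z in cm, then the closure, from -1 (fully open) to 1 (shut). In form: [[[wx, wy, wz], [dx, dy, dz], fingers], ...]. A call has 1 to 8 rows; each row shifts and turns the commanded pose from where the row before left it, along the tool's axes as they then stand; what a row does not reach is not made up. A row lasts 1/10 s, in which the tool goes at most 50 mm and 8.59 degrees, less where a joint would pass 70% of its speed; a pose out of reach is approached as far as the arm can. A call with a gripper value outside its range is refused whole. The fingers move at their own pace and stop on an object; FORCE is the grip in N (left out, the last holds). Time passes only in rows, so rows that do not move let the fingers close. It gives the time, the measured TCP pose, the force, the opening and the grip force at its end, in the units of the state.
- r.get_state(): the state, without advancing time (a new reading comes with each control period).
- r.capture(name): name is "side" or "top"; returns a dict with "color" (480x640x3 uint8, red, green, blue), "range_z" (480x640 float32, m along the optical axis (not along the pixel's ray), 0 where there is no reading), "intrinsics" (3x3 intrinsics, pixels), "k1" (the pictures are not rectified: a ray, as slopes to the right and down, at radius r is drawn at 1 + k1 r^2 times it, then the intrinsics apply), "world_from_camera" (4x4, takes a point from camera to world coordinates). Camera axes: x right, y down, z forward; pixel columns grow to the right and rows downward; lengths in m; the calibration is good to about 2 mm. A picture is of the moment at which its call begins.
- r.close_job(): hands the job in; it is judged then, once.
The state is a dict: "time_s": time; "joints": joint angles; "qd": joint speeds; "joint_torque": joint torques, N m; "tcp_pos": TCP position; "eef_rot": TCP orientation; "contact_force": force on the tool from outside, world axes, zero at the start; "moment": the same for the moment, N m; "gripper_width": finger opening in m; "gripper_force": force on a finger pad.
Only numpy, scipy, OpenCV 4.12 (cv2) and the standard library are available. Lean on these libraries where they do the work, as an engineer would, in place of code of your own. Each camera call takes 0.05 s, during which the arm holds its last target. There are 200 camera calls.

## Working session

There is one attempt and no reset: what is moved stays moved. The work goes in short steps, Python scripts to look and compute and a shell command to move; the robot and the scene stay as the last step left them, time stands still between calls to the robot, and variables do not carry over. Pictures are saved under pics/ and viewed, at most 10 in all, crops included, and the job is handed in when it is done.

```bash
mkdir -p pics; ls; python3 - <<'E'
from plant import r
import cv2,numpy as np,pickle
s=r.get_state();print(s)
d={}
for n in("side","top"):
    c=r.capture(n);d[n]=c
    cv2.imwrite(f"pics/{n}0.png",c["color"][:,:,::-1])
    print(n,c["intrinsics"],c["k1"],c["world_from_camera"])
pickle.dump(d,open("cap0.pkl","wb"))
E
```

```text
pics
{'time_s': 0.0, 'joints': array([-5.94657110e+01,  2.05907005e+01,  6.34350069e-01, -2.12977311e-02,
       -7.01345046e+01, -1.65089369e+01]), 'qd': array([ 0.00786318,  0.0504056 ,  0.00708209,  0.03074128, -0.00299793,
        0.02807188]), 'joint_torque': array([-7.30754782e-04, -5.82714629e+01,  2.93044639e+01,  6.99710861e+00,
        6.94994713e-03, -2.15672098e-04]), 'tcp_pos': array([ 0.16347861, -0.65441226,  0.22743164]), 'eef_rot': array([ 1.79907201e+02, -6.62455756e-03, -1.65981896e+02]), 'contact_force': array([ 0.30154615, -0.32495485,  0.37710852]), 'moment': array([-0.0144424 ,  0.02055291, -0.03108262]), 'gripper_force': 0.0, 'gripper_width': 0.08742128539132259}
side [[612.36877094   0.         318.70014963]
 [  0.         612.36877094 237.65547419]
 [  0.           0.           1.        ]] 0.030067605387428985 [[-0.99990055 -0.00811115 -0.01153718  0.55583937]
 [-0.00183417  0.88590316 -0.46386661  0.83990893]
 [ 0.01398331 -0.46379932 -0.88582993  1.65905498]
 [ 0.          0.          0.          1.        ]]
top [[485.81543167   0.         319.29773668]
 [  0.         485.81543167 244.6728733 ]
 [  0.           0.           1.        ]] -0.021474371849255533 [[ 0.02086168 -0.99754033  0.06691847  0.46846435]
 [-0.99977893 -0.02063929  0.00401297  0.02446887]
 [-0.00262195 -0.0669874  -0.99775038  1.2713906 ]
 [ 0.          0.          0.          1.        ]]
```

View pics/side0.png

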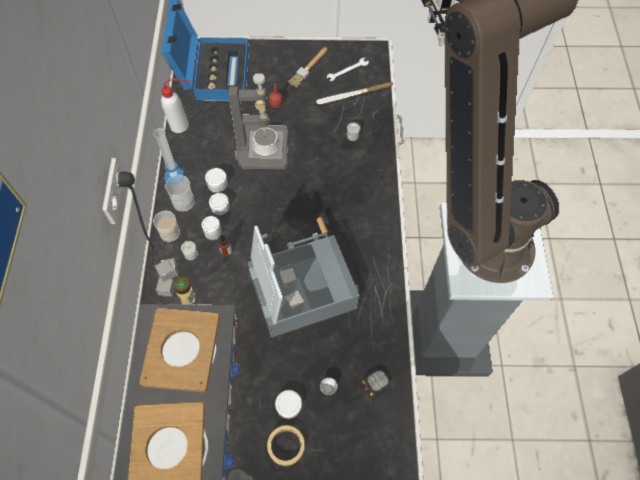

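View pics/top0.png

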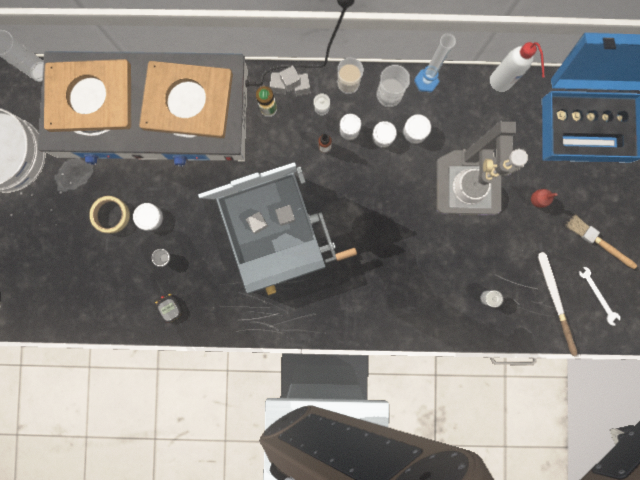

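The pictures show the tank, yawed about 15°, at top px (270,235), with the lid standing open at its back (245,182). The knob is at top px (345,254) and side px (321,226), and the bottle at (491,298). The tin, crucible and stopwatch are on the left at (148,216), (160,257) and (168,307).

```bash
cat > h.py <<'E'
import numpy as np,cv2
from scipy.spatial.transform import Rotation as R
def rays(c,uv):
    K=c["intrinsics"];uv=np.asarray(uv,float).reshape(-1,2)
    d=(uv-[K[0,2],K[1,2]])/[K[0,0],K[1,1]]
    s=d.copy()
    for _ in range(6): s=d/(1+c["k1"]*(s**2).sum(1,keepdims=True))
    return np.c_[s,np.ones(len(s))]
def cloud(c):
    v,u=np.mgrid[:480,:640]
    p=rays(c,np.c_[u.ravel(),v.ravel()])*c["range_z"].reshape(-1,1)
    T=c["world_from_camera"]
    return (p@T[:3,:3].T+T[:3,3]).reshape(480,640,3)
def onplane(c,uv,z):
    T=c["world_from_camera"];d=rays(c,uv)@T[:3,:3].T
    return T[:3,3]+d*((z-T[2,3])/d[:,2])[:,None]
E
python3 - <<'E'
import pickle,cv2,numpy as np
from h import *
d=pickle.load(open("cap0.pkl","rb"))
for n in d:
    c=d[n];P=cloud(c);ok=c["range_z"]>0
    box=ok&(P[...,0]>.3)&(P[...,0]<.75)&(abs(P[...,1]-.1)<.3)
    m=box&(P[...,2]>.088)&(P[...,2]<.104)
    k=cv2.connectedComponentsWithStats(m.astype(np.uint8))
    print(n,"noread",(~ok).mean(),[ (x[4],k[3][i].round()) for i,x in enumerate(k[2]) if x[4]>60])
    lab=1+np.argmax(k[2][1:,4]);m=k[1]==lab
    rc=cv2.minAreaRect((P[m][:,:2]*1000).astype(np.float32));print(n,rc,cv2.boxPoints(rc).round(1).tolist(),np.median(P[m][:,2]))
    hsv=cv2.cvtColor(c["color"],cv2.COLOR_RGB2HSV)
    w=box&(hsv[...,0]>8)&(hsv[...,0]<22)&(hsv[...,1]>90)&(hsv[...,2]>90)
    k=cv2.connectedComponentsWithStats(w.astype(np.uint8))
    for i in range(1,k[0]):
        if k[2][i,4]>30:
            q=P[k[1]==i];rr=cv2.minAreaRect((q[:,:2]*1000).astype(np.float32));print(" wood",k[3][i].round(1),k[2][i,4],np.median(q,0),q[:,2].max(),rr)
    l=box&(P[...,2]>.15)&(P[...,2]<.32)
    q=P[l];q=q[(q[:,0]>.45)];
    if len(q)>50:
        ce=np.median(q,0);u,s,vt=np.linalg.svd(q-q.mean(0),full_matrices=False);print(" lid",len(q),ce,q.min(0),q.max(0),s/np.sqrt(len(q)),vt[2])
E
```

```text
side noread 0.0038834635416666666 [(np.int32(305268), array([320., 239.])), (np.int32(1661), array([327., 273.])), (np.int32(271), array([260., 294.]))]
side ((569.6207885742188, 147.0972137451172), (239.29006958007812, 204.96087646484375), 19.39775848388672) [[422.70001220703125, 204.0], [490.79998779296875, 10.699999809265137], [716.5, 90.19999694824219], [648.4000244140625, 283.5]] 0.09956943998686962
 wood [321.4 224.8] 96 [ 0.52828001 -0.0372202   0.0668071 ] 0.07734941547726026 ((525.7598266601562, -46.896976470947266), (28.591659545898438, 70.24867248535156), 1.8633006811141968)
 lid 1266 [0.67024603 0.19298076 0.24160294] [0.62669471 0.06225343 0.15000167] [0.72175162 0.28912846 0.31689107] [0.06171504 0.04585688 0.00563619] [-0.93360171 -0.31725242 -0.16654953]
top noread 0.00390625 [(np.int32(304634), array([320., 239.])), (np.int32(2496), array([278., 258.]))]
top ((575.3776245117188, 148.7809600830078), (243.18641662597656, 200.28334045410156), 19.747678756713867) [[427.1000061035156, 201.89999389648438], [494.79998779296875, 13.399999618530273], [723.7000122070312, 95.5999984741211], [656.0, 284.1000061035156]] 0.10108117989282628
 wood [345.9 253.6] 138 [ 0.5279739  -0.03719519  0.06863441] 0.07527680118181057 ((528.552490234375, -36.98973846435547), (16.496055603027344, 49.94845199584961), 19.635480880737305)
 wood [270.5 289.8] 71 [0.43379756 0.1515016  0.03475532] 0.0443708596777761 ((433.2952575683594, 152.7909393310547), (19.19508934020996, 26.696746826171875), 19.260263442993164)
 lid 970 [0.66928213 0.17253752 0.27068222] [0.62954739 0.06566669 0.15016053] [0.71553415 0.28289036 0.31593588] [0.06443632 0.04521461 0.00544806] [-0.94711657 -0.30615563 -0.09611938]
```

```bash
cat >> h.py <<'E'
O=np.array([.5828,.152,0]);YAW=19.65
RT=R.from_euler('z',YAW,degrees=True)
def W(p): return RT.apply(p)+O            # tank -> world
def toT(p): return RT.inv().apply(np.asarray(p)-O)
def toolR(th):   # tool z along lid towards hinge at lid angle th, tool x to the right (-y), y to outer-front
    c,s=np.cos(th),np.sin(th)
    z=np.array([c,0,-s]);x=np.array([0,-1,0.]);y=np.cross(z,x)
    return RT*R.from_matrix(np.c_[x,y,z])
def delta(s,grasp_t,th):  # state, grasp point in tank frame, lid-like angle -> turn deg, shift cm in present tool axes
    Rn=R.from_euler('xyz',s["eef_rot"],degrees=True);Rt=toolR(th)
    p=W(grasp_t)-Rt.as_matrix()[:,2]*.006
    print("turn",(Rn.inv()*Rt).as_rotvec(degrees=True).round(2),"shift cm, present axes",(Rn.inv().apply(p-s["tcp_pos"])*100).round(2),"target axes",(Rt.inv().apply(p-s["tcp_pos"])*100).round(2))
E
python3 -m crank '[[[0,0,-8],[0,0,0],-1],[[0,0,-8],[0,0,0],-1],[[0,0,-8],[0,0,0],-1],[[0,0,-8],[0,0,0],-1],[[0,0,-8],[0,0,0],-1],[[0,0,-8],[0,0,0],-1]]' 10
python3 -m crank '[[[0,0,-8],[0,0,0],-1],[[0,0,-8],[0,0,0],-1],[[0,0,-8],[0,0,0],-1],[[0,0,-8],[0,0,0],-1],[[0,0,-8],[0,0,0],-1],[[0,0,-8],[0,0,0],-1]]'
python3 - <<'E'
from h import *
from plant import r
s=r.get_state();print(s["joints"],s["tcp_pos"],s["eef_rot"])
delta(s,[-.116,-.166,.18],np.pi/2)
E
```

```text
time_s: 0.7
tcp_pos: [0.1635, -0.6546, 0.2278]
eef_rot: [180.0, 0.0, -117.6]
contact_force: [-0.2, 0.9, 0.3]
gripper_width: 0.0877
gripper_force: 0.0
time_s: 1.3
tcp_pos: [0.1635, -0.6546, 0.2278]
eef_rot: [-180.0, 0.1, -69.6]
contact_force: [-0.3, 0.2, 1.1]
gripper_width: 0.0879
gripper_force: 0.0
[-5.94678201e+01  2.05725148e+01  6.54517109e-01 -1.12727957e-02
 -7.01347991e+01  7.98231776e+01] [ 0.16349692 -0.65461205  0.2278217 ] [-1.79998897e+02  5.38390835e-02 -6.96484774e+01]
turn [-0.    0.05  0.7 ] shift cm, present axes [-44.58 -55.56   4.23] target axes [-45.26 -55.01   4.18]
```

```bash
python3 -m crank '[[[0,0,0.7],[0,0,0],-1],[[0,0,0],[-2.8,-3.4,0],-1],[[0,0,0],[-2.8,-3.4,0],-1],[[0,0,0],[-2.8,-3.4,0],-1],[[0,0,0],[-2.8,-3.4,0],-1],[[0,0,0],[-2.8,-3.4,0],-1],[[0,0,0],[-2.8,-3.4,0],-1],[[0,0,0],[-2.8,-3.4,0],-1]]'
python3 -m crank '[[[0,0,0],[-2.8,-3.4,0],-1],[[0,0,0],[-2.8,-3.4,0],-1],[[0,0,0],[-2.8,-3.4,0],-1],[[0,0,0],[-2.8,-3.4,0],-1],[[0,0,0],[-2.8,-3.4,0.5],-1],[[0,0,0],[-2.8,-3.4,1],-1],[[0,0,0],[-2.8,-3.4,1],-1],[[0,0,0],[-2.8,-3.4,1],-1]]'
python3 - <<'E'
from h import *
from plant import r
s=r.get_state();print(s["joints"],s["tcp_pos"],s["eef_rot"])
delta(s,[-.116,-.166,.061],np.pi/2)
E
```

```text
time_s: 2.1
tcp_pos: [0.3238, -0.3895, 0.2284]
eef_rot: [-180.0, -0.0, -71.0]
contact_force: [0.6, 1.0, 0.2]
gripper_width: 0.0879
gripper_force: 0.0
time_s: 2.9
tcp_pos: [0.5064, -0.0879, 0.1932]
eef_rot: [-180.0, -0.0, -71.0]
contact_force: [0.2, -0.7, -0.3]
gripper_width: 0.0878
gripper_force: 0.0
[ 1.20585457e+01  6.89481085e+00 -2.23684104e+01  2.50284006e-04
 -6.07074268e+01  6.96651754e+00] [ 0.50639782 -0.08794997  0.193191  ] [-1.79970891e+02 -3.77680538e-03 -7.09748153e+01]
turn [-0.03 -0.   -0.62] shift cm, present axes [-3.47 -3.62 12.62] target axes [-3.43 -3.66 12.62]
```

```bash
python3 -m crank '[[[0,0,-0.6],[-1.7,-1.8,0],-1],[[0,0,0],[-1.7,-1.8,0],-1],[[0,0,0],[0,0,3],-1],[[0,0,0],[0,0,3],-1],[[0,0,0],[0,0,3],-1],[[0,0,0],[0,0,3],-1],[[0,0,0],[0,0,0.6],-1],[[0,0,0],[0,0,0],-1]]' 10
python3 - <<'E'
from h import *
from plant import r
s=r.get_state();print(s["tcp_pos"],s["eef_rot"])
delta(s,[-.116,-.166,.061],np.pi/2)
c=r.capture("side");cv2.imwrite("pics/s1.png",cv2.resize(c["color"][150:350,200:420,::-1],None,fx=3,fy=3))
E
```

```text
time_s: 3.7
tcp_pos: [0.5278, -0.0458, 0.0668]
eef_rot: [179.9, 0.0, -70.2]
contact_force: [0.1, -0.7, 1.0]
gripper_width: 0.0877
gripper_force: 0.0
[ 0.52776802 -0.0458455   0.06676609] [ 1.79862026e+02  2.47138964e-03 -7.02284561e+01]
turn [0.14 0.   0.12] shift cm, present axes [-0.18 -0.24 -0.02] target axes [-0.18 -0.24 -0.02]
```

View pics/s1.png

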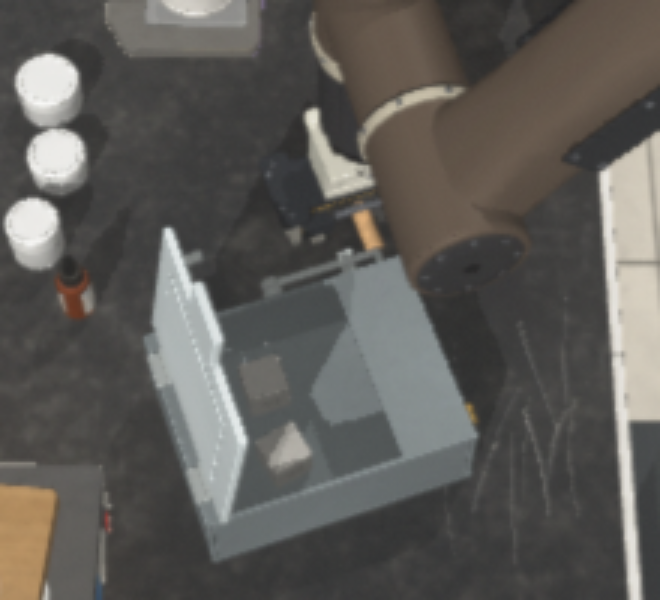

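The crop shows the rod in its clip at (345,260), and the knob at (367,230) between the open fingers. I'll shift slightly, close lightly and start the swing.

```bash
python3 -m crank '[[[0,0,0],[-0.2,-0.25,0],-1],[[0,0,0],[0,0,0],1],[[0,0,0],[0,0,0],1],[[0,0,0],[0,0,0],1],[[0,0,0],[0,0,0],1],[[0,0,0],[0,0,0],1],[[0,0,0],[0,0,0],1],[[0,0,0],[0,0,0],1]]' 12
python3 -m crank '[[[0,0,0],[0,-0.06,-1.16],1],[[0,0,0],[0,-0.18,-1.15],1],[[0,0,0],[0,-0.3,-1.12],1],[[0,0,0],[0,-0.42,-1.08],1]]'
python3 - <<'E'
from h import *
from plant import r
s=r.get_state();t=toT(s["tcp_pos"])-[0,0,.006];print(t,np.degrees(np.arctan2(t[2]-.061,-.005-t[0])),np.hypot(t[2]-.061,-.005-t[0]),s["contact_force"],s["gripper_width"])
E
```

```text
time_s: 4.55
tcp_pos: [0.53, -0.0429, 0.0673]
eef_rot: [180.0, 0.0, -70.1]
contact_force: [-0.0, 0.0, -0.1]
gripper_width: 0.037
gripper_force: 0.0
time_s: 4.95
tcp_pos: [0.5396, -0.0395, 0.1141]
eef_rot: [-179.9, -0.0, -70.1]
contact_force: [0.5, -0.2, 0.1]
gripper_width: 0.0053
gripper_force: 0.0
[-0.10502618 -0.16581084  0.10813489] 25.231010484739453 0.11057546743732373 [ 0.54023908 -0.17735594  0.05699862] 0.0052762078312652465
```

The fingers were still closing (37 mm) when the lift began, so the knob was missed. I'll open, go back down and wait for the grip to be reported.

```bash
python3 -m crank '[[[0,0,0],[0,0,0],-1],[[0,0,0],[0,0,0],-1],[[0,0,0],[0,0,0],-1],[[0,0,0],[0,0,0],-1],[[0,0,0],[0,0,0],-1],[[0,0,0],[0,0,0],-1],[[0,0,0],[0,0,0],-1]]'
python3 -m crank '[[[0,0,0],[0,0.42,1.08],-0.4],[[0,0,0],[0,0.3,1.12],-0.4],[[0,0,0],[0,0.18,1.15],-0.4],[[0,0,0],[0,0.06,1.16],-0.4],[[0,0,0],[0,0,0],1],[[0,0,0],[0,0,0],1],[[0,0,0],[0,0,0],1],[[0,0,0],[0,0,0],1]]' 12
python3 -m crank '[[[0,0,0],[0,0,0],1],[[0,0,0],[0,0,0],1],[[0,0,0],[0,0,0],1],[[0,0,0],[0,0,0],1],[[0,0,0],[0,0,0],1],[[0,0,0],[0,0,0],1]]'
```

```text
time_s: 5.65
tcp_pos: [0.5389, -0.0397, 0.1123]
eef_rot: [180.0, 0.0, -70.1]
contact_force: [-0.3, -0.6, 0.0]
gripper_width: 0.0556
gripper_force: 0.0
time_s: 6.45
tcp_pos: [0.5305, -0.0428, 0.0678]
eef_rot: [-179.9, -0.0, -70.1]
contact_force: [-1.0, -0.5, -0.8]
gripper_width: 0.0349
gripper_force: 0.0
time_s: 7.05
tcp_pos: [0.5292, -0.0432, 0.0672]
eef_rot: [179.9, 0.0, -70.1]
contact_force: [-6.1, -2.0, 3.5]
gripper_width: 0.0141
gripper_force: 11.3
```

```bash
python3 - <<'E'
from h import *
from plant import r
c=r.capture("side");cv2.imwrite("pics/s2.png",cv2.resize(c["color"][180:280,260:370,::-1],None,fx=6,fy=6,interpolation=cv2.INTER_CUBIC))
s=r.get_state();print(s["contact_force"],s["gripper_width"],s["gripper_force"])
E
```

```text
[-4.74306889 -2.03732215  4.22015359] 0.01398855850893488 11.286982744932175
```

View pics/s2.png

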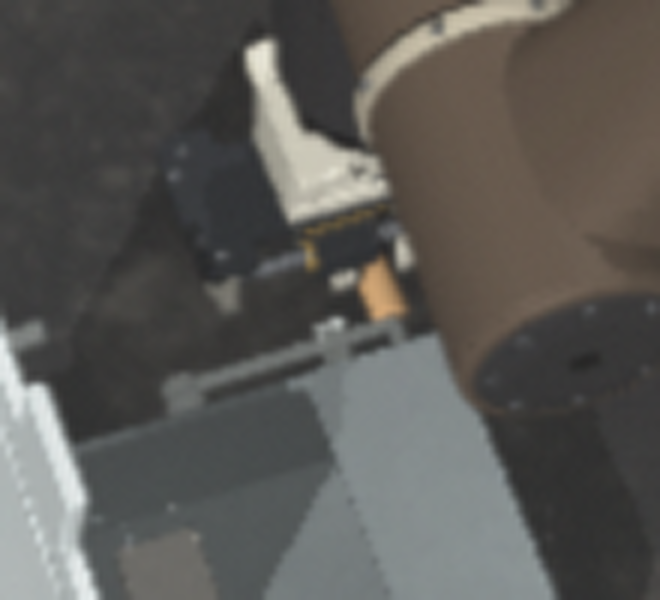

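The picture shows the knob (375,285) held between both pads. I'll lift in small steps.

```bash
python3 -m crank '[[[0,0,0],[0,-0.06,-1.16],1],[[0,0,0],[0,-0.18,-1.15],1],[[0,0,0],[0,-0.3,-1.12],1]]' 20
python3 - <<'E'
from h import *
from plant import r
s=r.get_state();t=toT(s["tcp_pos"])-[0,0,.006];print(t,np.degrees(np.arctan2(t[2]-.061,-.005-t[0])),np.hypot(t[2]-.061,-.005-t[0]),s["contact_force"],s["gripper_width"])
E
```

```text
time_s: 7.4
tcp_pos: [0.5366, -0.0406, 0.1035]
eef_rot: [-179.8, -0.0, -70.1]
contact_force: [0.3, -0.3, -0.2]
gripper_width: 0.0011
gripper_force: 0.0
[-0.10829312 -0.16583892  0.09745735] 19.440505072792988 0.1095381558676224 [ 0.32140448 -0.33563376 -0.20387453] 0.0010525170320484839
```

The knob slipped out: a 14 mm opening means the pads held a chord above its centre. I'll regrip 8 mm deeper and 2 mm further forward.

```bash
python3 -m crank '[[[0,0,0],[0,0,0],-0.2],[[0,0,0],[0,0,0],-0.2],[[0,0,0],[0,0,0],-0.2],[[0,0,0],[0,0,0],-0.2],[[0,0,0],[0,0,0],-0.2],[[0,0,0],[0,0,0],-0.2],[[0,0,0],[0,0,0],-0.2],[[0,0,0],[0,0,0],-0.2]]'
python3 -m crank '[[[0,0,0],[0,0.4,1.12],-0.2],[[0,0,0],[0,0.18,1.15],-0.2],[[0,0,0],[0,0.16,1.16],-0.2],[[0,0,0],[0,0,0.8],-0.2],[[0,0,0],[0,0,0],1],[[0,0,0],[0,0,0],1],[[0,0,0],[0,0,0],1],[[0,0,0],[0,0,0],1]]' 12
python3 -m crank '[[[0,0,0],[0,0,0],1],[[0,0,0],[0,0,0],1],[[0,0,0],[0,0,0],1]]'
```

```text
time_s: 8.2
tcp_pos: [0.535, -0.0411, 0.1016]
eef_rot: [180.0, 0.0, -70.1]
contact_force: [0.3, -0.2, -0.3]
gripper_width: 0.0518
gripper_force: 0.0
time_s: 9.0
tcp_pos: [0.5285, -0.0435, 0.0598]
eef_rot: [-179.9, -0.0, -70.1]
contact_force: [-0.0, -0.2, -0.5]
gripper_width: 0.0262
gripper_force: 0.0
time_s: 9.3
tcp_pos: [0.5289, -0.0433, 0.0598]
eef_rot: [-179.9, -0.0, -70.1]
contact_force: [2.8, 1.6, -0.5]
gripper_width: 0.0178
gripper_force: 12.0
```

Opening is now 17.8 mm, the full diameter. Lift a little and check.

```bash
python3 -m crank '[[[0,0,0],[0,-0.05,-0.6],1],[[0,0,0],[0,-0.06,-0.56],1],[[0,0,0],[0,-0.13,-1.15],1]]' 12
python3 - <<'E'
from h import *
from plant import r
s=r.get_state();t=toT(s["tcp_pos"])+[0,0,.002];print(t,np.degrees(np.arctan2(t[2]-.061,-.005-t[0])),np.hypot(t[2]-.061,-.005-t[0]),s["contact_force"],s["gripper_width"])
E
```

```text
time_s: 9.6
tcp_pos: [0.5315, -0.0424, 0.0829]
eef_rot: [-179.9, -0.0, -70.1]
contact_force: [8.5, 3.9, -3.3]
gripper_width: 0.0175
gripper_force: 12.0
[-0.11366137 -0.1658164   0.08491414] 12.411762208393652 0.1112617639455847 [ 8.45727801  3.92397086 -3.30985085] 0.017455405408891414
```

```bash
python3 -m crank '[[[0,0,0],[0,-0.45,-1.12],1],[[0,0,0],[0,-0.42,-1.08],1],[[0,0,0],[0,-0.53,-1.04],1],[[0,0,0],[0,-0.63,-0.97],1]]'
python3 - <<'E'
from h import *
from plant import r
s=r.get_state();t=toT(s["tcp_pos"])+[0,0,.002];print(t,np.degrees(np.arctan2(t[2]-.061,-.005-t[0])),np.hypot(t[2]-.061,-.005-t[0]),s["contact_force"],s["gripper_width"])
E
```

```text
time_s: 10.0
tcp_pos: [0.5483, -0.0363, 0.1251]
eef_rot: [179.8, 0.0, -70.1]
contact_force: [-1.2, -1.5, -1.3]
gripper_width: 0.0175
gripper_force: 12.0
[-0.09578636 -0.16570816  0.12705503] 36.03917160617219 0.11227390536948005 [-1.19196711 -1.49828921 -1.31090555] 0.017489578195597235
```

Holding well at 36°. Carry on over the top.

```bash
python3 -m crank '[[[0,0,0],[0,-0.73,-0.91],1],[[0,0,0],[0,-0.82,-0.82],1],[[0,0,0],[0,-0.91,-0.73],1],[[0,0,0],[0,-0.97,-0.63],1],[[0,0,0],[0,-1.04,-0.53],1],[[0,0,0],[0,-1.08,-0.42],1]]'
python3 - <<'E'
from h import *
from plant import r
s=r.get_state();t=toT(s["tcp_pos"])+[0,0,.002];print(t,np.degrees(np.arctan2(t[2]-.061,-.005-t[0])),np.hypot(t[2]-.061,-.005-t[0]),s["contact_force"],s["gripper_width"])
E
```

```text
time_s: 10.6
tcp_pos: [0.6013, -0.0174, 0.1672]
eef_rot: [180.0, -0.0, -70.1]
contact_force: [-3.1, -1.6, 2.3]
gripper_width: 0.0178
gripper_force: 12.0
[-0.03950557 -0.16579981  0.16923207] 72.3171490229587 0.1135993661108545 [-3.08860131 -1.57032733  2.31454915] 0.017809987481731914
```

```bash
python3 -m crank '[[[0,0,0],[0,-1.12,-0.25],1],[[0,0,0],[0,-1.15,-0.1],1],[[0,0,0],[0,-1.16,0],1],[[0,0,0],[0,-1.16,0.06],1],[[0,0,0],[0,-1.15,0.18],1],[[0,0,0],[0,-1.12,0.3],1]]'
python3 - <<'E'
from h import *
from plant import r
s=r.get_state();t=toT(s["tcp_pos"])+[0,0,.002];print(t,np.degrees(np.arctan2(t[2]-.061,-.005-t[0])),np.hypot(t[2]-.061,-.005-t[0]),s["contact_force"],s["gripper_width"])
E
```

```text
time_s: 11.2
tcp_pos: [0.6669, 0.0066, 0.1625]
eef_rot: [180.0, -0.0, -70.1]
contact_force: [-1.4, -3.6, 0.5]
gripper_width: 0.0176
gripper_force: 12.0
[ 0.03026623 -0.16524635  0.16451708] 108.81296593841047 0.10935946796547807 [-1.38613187 -3.60484561  0.53362958] 0.017607964033224222
```

```bash
python3 -m crank '[[[0,0,0],[0,-1.08,0.42],1],[[0,0,0],[0,-0.8,0.4],1],[[0,0,0],[0,0,0],1],[[0,0,0],[0,0,0],1],[[0,0,0],[0,0,0],1]]'
python3 -m crank '[[[0,0,0],[0,0,0],0.2],[[0,0,0],[0,0,0],0.2],[[0,0,0],[0,0,0],0.2],[[0,0,0],[0,0,0],0.2],[[0,0,0],[0,0,0],0.2]]'
python3 -m crank '[[[0,0,0],[0,0,-2.5],0.2],[[0,0,0],[0,0,-2.5],0.2],[[0,0,0],[0,0,-3],0.2],[[0,0,0],[0,0,-4],-0.2],[[0,0,0],[0,0,-4],-0.2],[[0,0,0],[0.5,3,-1],-0.2],[[0,0,0],[0,3,0],-0.2],[[0,0,0],[0,3,0],-0.2]]'
python3 - <<'E'
from h import *
from plant import r
import pickle
s=r.get_state();d={n:r.capture(n) for n in("side","top")};pickle.dump(d,open("cap1.pkl","wb"))
a=d["side"]["color"][130:380,170:470,::-1];b=d["top"]["color"][120:370,140:440,::-1]
cv2.imwrite("pics/s3.png",cv2.resize(np.hstack([a,b]),None,fx=1.33,fy=1.33,interpolation=cv2.INTER_CUBIC))
print(toT(s["tcp_pos"]))
for n,c in d.items():
    P=cloud(c);hsv=cv2.cvtColor(c["color"],cv2.COLOR_RGB2HSV)
    w=(hsv[...,0]>8)&(hsv[...,0]<22)&(hsv[...,1]>90)&(hsv[...,2]>90)&(c["range_z"]>0)
    q=toT(P[w]);q=q[(abs(q[:,0])<.15)&(abs(q[:,1]+.16)<.04)&(q[:,2]>.02)&(q[:,2]<.25)]
    print(n,"knob",len(q),np.median(q,0) if len(q) else '')
    T=toT(P.reshape(-1,3));l=T[(abs(T[:,1])<.1)&(T[:,2]>.15)&(T[:,2]<.27)&(T[:,0]>.06)&(T[:,0]<.16)&(c["range_z"].ravel()>0)]
    if len(l)>20:
        f=np.polyfit(l[:,2]-.106,l[:,0],1);print(" lid front face fit x=",f,"theta",np.pi/2+np.arctan(f[0]),len(l))
E
```

```text
time_s: 11.7
tcp_pos: [0.6834, 0.0128, 0.1545]
eef_rot: [180.0, 0.0, -70.1]
contact_force: [1.7, -3.6, -3.2]
gripper_width: 0.0175
gripper_force: 12.0
time_s: 12.2
tcp_pos: [0.6838, 0.013, 0.155]
eef_rot: [-180.0, 0.0, -70.1]
contact_force: [0.2, -0.5, 0.6]
gripper_width: 0.0349
gripper_force: 0.0
time_s: 13.0
tcp_pos: [0.6001, -0.0228, 0.3252]
eef_rot: [-179.9, 0.0, -70.1]
contact_force: [0.5, 0.5, 0.6]
gripper_width: 0.0526
gripper_force: 0.0
[-0.04253547 -0.17043519  0.32522413]
side knob 97 [ 0.0513575  -0.16011297  0.16241476]
 lid front face fit x= [-0.16382648  0.11973382] theta 1.408412339036307 789
top knob 0
```

View pics/s3.png

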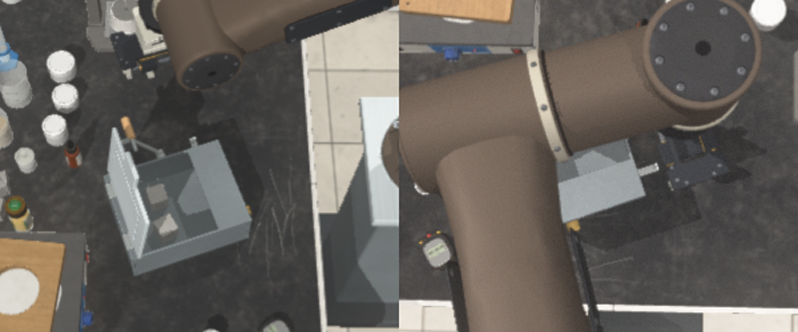

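The knob stands at tank (51,-160,~160) mm, so the rod is at its stop, and the lid reads about 1.41 rad. Next I'll measure the tab from the saved clouds.

```bash
python3 - <<'E'
from h import *
from plant import r
import pickle
for f in("cap0.pkl","cap1.pkl"):
  for n,c in pickle.load(open(f,"rb")).items():
    T=toT(cloud(c).reshape(-1,3));T=T[c["range_z"].ravel()>0]
    T=T[(T[:,0]>.04)&(T[:,0]<.17)]
    b=T[(abs(T[:,1])<.11)&(T[:,2]>.13)&(T[:,2]<.34)]
    if len(b)<50: continue
    print(f,n)
    for lo in np.arange(.15,.33,.02):
        k=b[(b[:,2]>=lo)&(b[:,2]<lo+.02)]
        if len(k)>4: print("  z%.2f n%d x[5,50,95] %s y %s"%(lo,len(k),np.percentile(k[:,0],[5,50,95]).round(4),np.percentile(k[:,1],[2,98]).round(3)))
s=r.get_state();th=1.41
delta(s,[.115-.196*np.cos(th)+.003,0,.106+.196*np.sin(th)+.08],th)
E
```

```text
cap0.pkl side
  z0.15 n130 x[5,50,95] [0.1064 0.1105 0.1129] y [-0.102  0.105]
  z0.17 n123 x[5,50,95] [0.1042 0.1075 0.1096] y [-0.103  0.105]
  z0.19 n150 x[5,50,95] [0.0717 0.1042 0.1069] y [-0.109  0.104]
  z0.21 n128 x[5,50,95] [0.0968 0.1014 0.1037] y [-0.099  0.105]
  z0.23 n153 x[5,50,95] [0.0943 0.0985 0.1009] y [-0.101  0.106]
  z0.25 n193 x[5,50,95] [0.0911 0.0941 0.0977] y [-0.097  0.105]
  z0.27 n235 x[5,50,95] [0.0839 0.0891 0.0925] y [-0.101  0.103]
  z0.29 n80 x[5,50,95] [0.078  0.087  0.0903] y [-0.026  0.03 ]
  z0.31 n58 x[5,50,95] [0.0787 0.0832 0.0867] y [-0.028  0.028]
cap0.pkl top
  z0.15 n59 x[5,50,95] [0.102  0.1034 0.1046] y [-0.101  0.101]
  z0.17 n64 x[5,50,95] [0.0988 0.1003 0.1014] y [-0.107  0.101]
  z0.19 n81 x[5,50,95] [0.0681 0.0967 0.0986] y [-0.11   0.097]
  z0.21 n83 x[5,50,95] [0.0887 0.0942 0.0956] y [-0.109  0.094]
  z0.23 n76 x[5,50,95] [0.0898 0.0911 0.0927] y [-0.1    0.099]
  z0.25 n72 x[5,50,95] [0.087  0.0887 0.0997] y [-0.099  0.101]
  z0.27 n314 x[5,50,95] [0.0847 0.089  0.0932] y [-0.103  0.103]
  z0.29 n50 x[5,50,95] [0.08   0.0811 0.0888] y [-0.03   0.028]
  z0.31 n125 x[5,50,95] [0.0801 0.0847 0.089 ] y [-0.029  0.027]
cap1.pkl side
  z0.15 n132 x[5,50,95] [0.0536 0.1104 0.1129] y [-0.108  0.105]
  z0.17 n133 x[5,50,95] [0.1037 0.1075 0.1102] y [-0.104  0.104]
  z0.19 n149 x[5,50,95] [0.0732 0.1042 0.1066] y [-0.108  0.105]
  z0.21 n139 x[5,50,95] [0.0964 0.1013 0.1034] y [-0.103  0.105]
  z0.23 n151 x[5,50,95] [0.0943 0.0982 0.1007] y [-0.097  0.103]
  z0.25 n192 x[5,50,95] [0.0892 0.0939 0.0974] y [-0.101  0.105]
  z0.27 n225 x[5,50,95] [0.0841 0.0893 0.0926] y [-0.101  0.104]
  z0.29 n82 x[5,50,95] [0.0783 0.087  0.09  ] y [-0.027  0.031]
  z0.31 n58 x[5,50,95] [0.0784 0.0825 0.0872] y [-0.027  0.029]
turn [9.1  0.03 0.24] shift cm, present axes [-17.   -13.08  -5.85] target axes [-17.05 -13.77  -3.72]
```

```bash
python3 -m crank '[[[4.6,0,0.1],[0,0,-1.7],-0.2],[[4.5,0,0.1],[0,0,-2],-0.2],[[0,0,0],[-3.4,-2.75,0],-0.2],[[0,0,0],[-3.4,-2.75,0],-0.2],[[0,0,0],[-3.4,-2.75,0],-0.2],[[0,0,0],[-3.4,-2.75,0],-0.2],[[0,0,0],[-3.4,-2.75,0],-0.2],[[0,0,0],[0,0,0],-0.2]]'
python3 - <<'E'
from h import *
from plant import r
s=r.get_state();th=1.41
print(s["joints"],toT(s["tcp_pos"]))
delta(s,[.115-.192*np.cos(th)+.003,0,.106+.192*np.sin(th)+.002],th)
c=r.capture("side");cv2.imwrite("pics/s4.png",cv2.resize(c["color"][150:330,200:440,::-1],None,fx=3,fy=3,interpolation=cv2.INTER_CUBIC))
E
```

```text
time_s: 13.9
tcp_pos: [0.6711, 0.1876, 0.3819]
eef_rot: [-171.0, 0.0, -70.1]
contact_force: [-0.2, 0.3, -0.9]
gripper_width: 0.0527
gripper_force: 0.0
[ 32.6931506   14.02838659   9.61508028   2.02040135 -76.79425574
 -13.08068525] [0.09511793 0.00384535 0.38193277]
turn [0.2  0.06 0.27] shift cm, present axes [0.38 2.1  7.61] target axes [0.38 2.13 7.61]
```

View pics/s4.png

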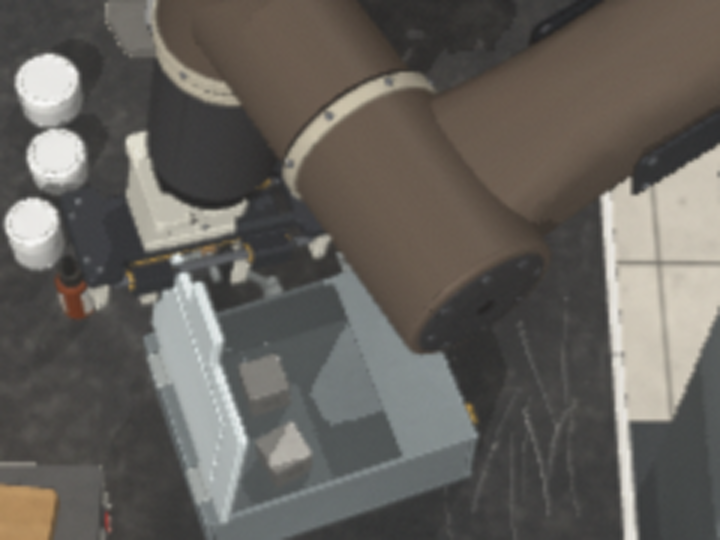

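The crop shows the gripper above the lid's tab, which is at (207,315), with the rod standing beside the lid at (265,285). I'll centre on the tab, go down and close.

```bash
python3 -m crank '[[[0.2,0,0.3],[0.38,2.1,0],-0.2],[[0,0,0],[0,0,2],-0.2],[[0,0,0],[0,0,2],-0.2],[[0,0,0],[0,0,2],-0.2],[[0,0,0],[0,0,1.6],-0.2],[[0,0,0],[0,0,0],-0.2]]' 15
python3 -m crank '[[[0,0,0],[0,0,0],0.3],[[0,0,0],[0,0,0],0.4],[[0,0,0],[0,0,0],0.5],[[0,0,0],[0,0,0],0.6],[[0,0,0],[0,0,0],0.7],[[0,0,0],[0,0,0],0.75],[[0,0,0],[0,0,0],0.8],[[0,0,0],[0,0,0],1]]'
python3 -m crank '[[[0,0,0],[0,0,0],1],[[0,0,0],[0,0,0],1],[[0,0,0],[0,0,0],1]]' 30
python3 - <<'E'
from h import *
from plant import r
s=r.get_state();t=toT(s["tcp_pos"]);print(t,np.arctan2(t[2]-.106,.115-t[0]),np.hypot(t[2]-.106,.115-t[0]))
E
```

```text
time_s: 14.55
tcp_pos: [0.6621, 0.1753, 0.3026]
eef_rot: [-170.9, 0.1, -70.6]
contact_force: [-0.8, -0.7, 0.0]
gripper_width: 0.0528
gripper_force: 0.0
time_s: 15.35
tcp_pos: [0.663, 0.1764, 0.3053]
eef_rot: [-170.7, 0.1, -70.6]
contact_force: [-1.3, -0.4, 1.3]
gripper_width: 0.0096
gripper_force: 15.0
time_s: 15.65
tcp_pos: [0.663, 0.1763, 0.3053]
eef_rot: [-170.7, 0.1, -70.6]
contact_force: [-2.0, -0.9, 1.6]
gripper_width: 0.0094
gripper_force: 30.0
[ 0.08367813 -0.00403397  0.30530463] 1.4149155306628443 0.20175082333469366
```

Tab gripped (9.4 mm, 30 N) at 1.415 rad and radius 202 mm. Lower 2° per row, and check the radius after the first four rows.

```bash
python3 -m crank '[[[1,0,0],[0,0.35,0],1],[[2,0,0],[0,0.7,0],1],[[2,0,0],[0,0.7,0],1],[[2,0,0],[0,0.7,0],1],[[0,0,0],[0,0,0],1]]'
python3 - <<'E'
from h import *
from plant import r
s=r.get_state();t=toT(s["tcp_pos"]);print(t,np.arctan2(t[2]-.106,.115-t[0]),np.hypot(t[2]-.106,.115-t[0]))
z=RT.inv().apply(R.from_euler('xyz',s["eef_rot"],degrees=True).as_matrix()[:,2]);print(np.arctan2(-z[2],z[0]),z)
E
```

```text
time_s: 16.15
tcp_pos: [0.6386, 0.1676, 0.2997]
eef_rot: [-163.7, 0.1, -70.6]
contact_force: [-1.7, -0.7, -1.9]
gripper_width: 0.0097
gripper_force: 30.0
[ 0.05774293 -0.00408889  0.29965238] 1.283317328005272 0.2019396395851667
1.2862454973203012 [ 2.80726339e-01  4.79424769e-04 -9.59787733e-01]
```

```bash
python3 -m crank '[[[2,0,0],[0,0.7,0],1],[[2,0,0],[0,0.7,0],1],[[2,0,0],[0,0.7,0],1],[[2,0,0],[0,0.7,0],1],[[2,0,0],[0,0.7,0],1],[[2,0,0],[0,0.7,0],1],[[1.5,0,0],[0,0.53,0],1],[[0,0,0],[0,0,0],1]]'
python3 - <<'E'
from h import *
from plant import r
s=r.get_state();t=toT(s["tcp_pos"]);print(t,np.arctan2(t[2]-.106,.115-t[0]),np.hypot(t[2]-.106,.115-t[0]))
z=RT.inv().apply(R.from_euler('xyz',s["eef_rot"],degrees=True).as_matrix()[:,2]);print(np.arctan2(-z[2],z[0]),z)
c=r.capture("side");cv2.imwrite("pics/s5.png",cv2.resize(c["color"][160:340,200:440,::-1],None,fx=3,fy=3,interpolation=cv2.INTER_CUBIC))
P=cloud(c);hsv=cv2.cvtColor(c["color"],cv2.COLOR_RGB2HSV)
w=(hsv[...,0]>8)&(hsv[...,0]<22)&(hsv[...,1]>90)&(hsv[...,2]>90)&(c["range_z"]>0)
q=toT(P[w]);q=q[(abs(q[:,0])<.15)&(abs(q[:,1]+.16)<.04)&(q[:,2]>.02)&(q[:,2]<.25)]
print("knob",len(q),np.median(q,0) if len(q) else '')
E
```

```text
time_s: 16.95
tcp_pos: [0.5978, 0.1529, 0.2814]
eef_rot: [-150.3, 0.0, -70.6]
contact_force: [-2.6, 0.5, -1.6]
gripper_width: 0.0098
gripper_force: 30.0
[ 0.0144504  -0.00423644  0.28140463] 1.0502829302923868 0.2021806254146654
1.0520122783155554 [ 0.49582411 -0.00132471 -0.86842196]
knob 88 [ 0.05142597 -0.16010222  0.16232395]
```

View pics/s5.png

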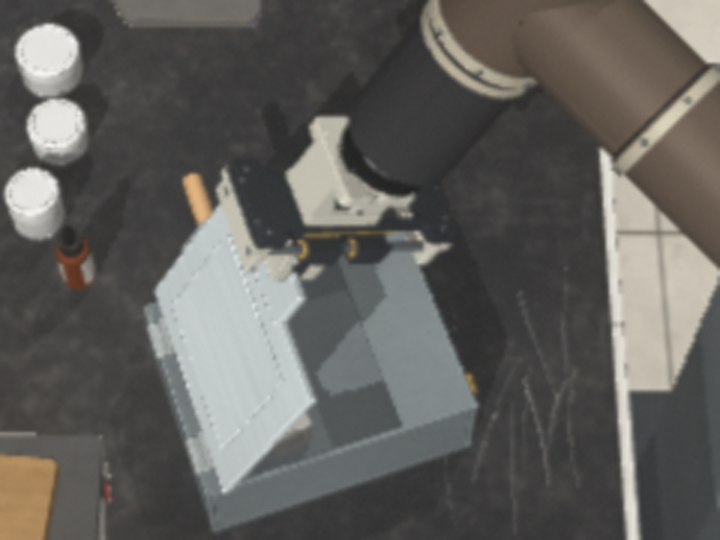

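The lid is held by its tab at about 1.05 rad. The knob, at crop (197,198), is still at its stop behind the lid. I'll continue in 1° rows.

```bash
cat > st.py <<'E'
from h import *
from plant import r
s=r.get_state();t=toT(s["tcp_pos"]);z=RT.inv().apply(R.from_euler('xyz',s["eef_rot"],degrees=True).as_matrix()[:,2]);print(np.arctan2(t[2]-.106,.115-t[0]),np.hypot(t[2]-.106,.115-t[0]),np.arctan2(-z[2],z[0]),"F tank",RT.inv().apply(s["contact_force"]))
c=r.capture("side");P=cloud(c);hsv=cv2.cvtColor(c["color"],cv2.COLOR_RGB2HSV)
w=(hsv[...,0]>8)&(hsv[...,0]<22)&(hsv[...,1]>90)&(hsv[...,2]>90)&(c["range_z"]>0)
q=toT(P[w]);q=q[(abs(q[:,0])<.15)&(abs(q[:,1]+.16)<.04)&(q[:,2]>.02)&(q[:,2]<.25)]
k=np.median(q,0);print("knob",len(q),k,"rod",np.arctan2(k[2]-.061-.006,-.005-k[0]))
T=toT(P.reshape(-1,3));l=T[(abs(T[:,1]-.02)<.07)&(T[:,2]>.14)&(T[:,2]<.22)&(T[:,0]>-.02)&(T[:,0]<.14)]
f=np.polyfit(l[:,0],l[:,2],1);print("lid fit",-np.arctan(f[0]),len(l))
E
python3 -m crank '[[[1,0,0],[0,0.35,0],1],[[1,0,0],[0,0.35,0],1],[[1,0,0],[0,0.35,0],1],[[1,0,0],[0,0.35,0],1],[[1,0,0],[0,0.35,0],1],[[1,0,0],[0,0.35,0],1],[[0,0,0],[0,0,0],1]]'
python3 st.py
```

```text
time_s: 17.7
tcp_pos: [0.5824, 0.1473, 0.2709]
eef_rot: [-144.2, 0.0, -70.6]
contact_force: [-5.3, 0.5, 1.2]
gripper_width: 0.0098
gripper_force: 30.0
0.9538468227958746 0.20221419089052806 0.946431356799331 F tank [-4.78029389  2.25268311  1.21317694]
knob 99 [ 0.04742274 -0.1569072   0.16565099] rod 2.0592441548929044
lid fit 0.9412241586259052 1203
```

The rod has moved off its stop to about 2.06, so the pin is in the notch. Continue.

```bash
python3 -m crank '[[[1,0,0],[0,0.35,0],1],[[1,0,0],[0,0.35,0],1],[[0.5,0,0],[0,0.18,0],1],[[0,0,0],[0,0,0],1],[[0,0,0],[0,0,0],1]]'
python3 st.py
```

```text
time_s: 18.25
tcp_pos: [0.5764, 0.1451, 0.2663]
eef_rot: [-141.7, 0.0, -70.6]
contact_force: [-6.1, -1.8, 2.3]
gripper_width: 0.0093
gripper_force: 30.1
0.9151305815450848 0.2022314050379767 0.9022989715054367 F tank [-6.35522222  0.39407528  2.29256222]
knob 97 [ 0.04565287 -0.15755893  0.16673246] rod 2.0407340129347227
lid fit 0.9058330069173015 1289
```

```bash
python3 -m crank '[[[0.5,0,0],[0,0.18,0],1],[[0,0,0],[0,0.1,0],1],[[0,0,0],[0,0,0],1]]'
python3 st.py
python3 -m crank '[[[0,0,0],[0,0,0],1],[[0,0,0],[0,0,0],1],[[0,0,0],[0,0,0],0.5],[[0,0,0],[0,0,0],0.5],[[0,0,0],[0,0,0],0.4],[[0,0,0],[0,0,0],0.3],[[0,0,0],[0,0,0],0.2],[[0,0,0],[0,0,0],0.2]]' 5
python3 st.py
```

```text
time_s: 18.6
tcp_pos: [0.5746, 0.1445, 0.2648]
eef_rot: [-141.2, 0.0, -70.6]
contact_force: [-3.9, -2.0, 2.7]
gripper_width: 0.0097
gripper_force: 30.0
0.9028020138817346 0.20226301929214877 0.893137429039751 F tank [-4.36842158 -0.54926621  2.66268232]
knob 99 [ 0.04489569 -0.15700641  0.16705843] rod 2.033375768308189
lid fit 0.8965925724450067 1310
time_s: 19.45
tcp_pos: [0.5738, 0.145, 0.2643]
eef_rot: [-141.2, 0.1, -70.6]
contact_force: [-0.6, 0.8, -0.4]
gripper_width: 0.0344
gripper_force: 0.0
0.8991906239653132 0.20221170339240296 0.8935715295106319 F tank [-0.25365592  0.95891128 -0.35547899]
knob 99 [ 0.04472848 -0.15940958  0.16646447] rod 2.0344137502425568
lid fit 0.8928274603967433 1344
```

Lid stays on the rod. Back the gripper straight off the tab and recheck.

```bash
python3 -m crank '[[[0,0,0],[0,0,-1],0.2],[[0,0,0],[0,0,-2],0.2],[[0,0,0],[0,0,-3],0.2],[[0,0,0],[0,0,-3],0.2],[[0,0,0],[0,0,-3],0.2],[[0,0,0],[0,0,0],0.2],[[0,0,0],[0,0,0],0.2]]'
python3 st.py
python3 - <<'E'
from h import *
from plant import r
c=r.capture("side");cv2.imwrite("pics/s6.png",cv2.resize(c["color"][160:420,200:520,::-1],None,fx=2.3,fy=2.3))
E
```

```text
time_s: 20.2
tcp_pos: [0.5027, 0.1202, 0.3588]
eef_rot: [-141.1, 0.1, -70.5]
contact_force: [-0.7, 1.0, -1.2]
gripper_width: 0.0354
gripper_force: 0.0
0.8987439063532374 0.3230498351820019 0.8913726145613249 F tank [-0.33524081  1.21239762 -1.15482313]
knob 99 [ 0.04484646 -0.15787551  0.16651284] rod 2.035167506682848
lid fit 0.8883166496015986 1323
```

View pics/s6.png

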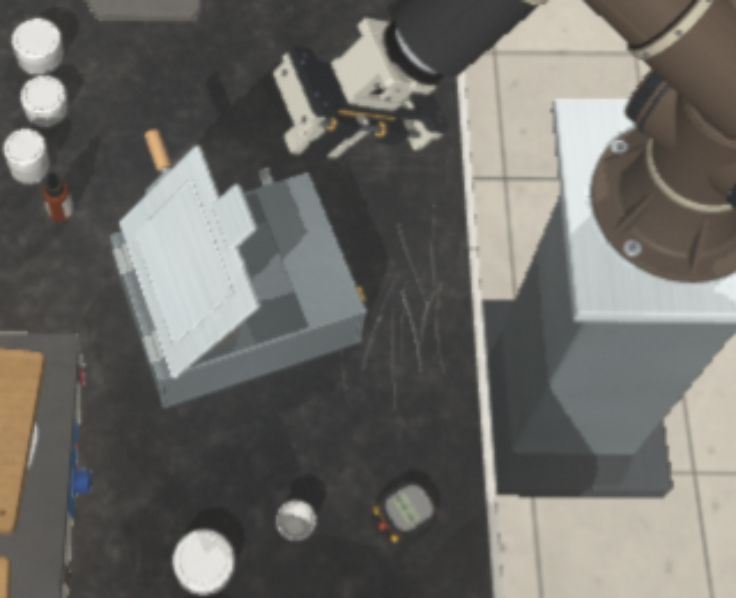

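The lid rests propped at about 0.89–0.90 rad with the rod at 2.035. The gripper at (360,110) is clear of everything, and the things on the left stand undisturbed.

```bash
python3 -c "
from plant import r
print(r.close_job())"
```

```text
the job is handed in; nothing more can be done
None
```

The job is handed in (no verdict came back): by my camera measurements the lid rests on the prop rod at about 0.89–0.90 rad with the rod at about 2.035 rad, and the gripper is clear of everything; the knob took three tries to grip.

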